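Park the index plunger of the drilling jig and unload the rail

ROBOT

A 6-joint arm with a two-finger parallel gripper is mounted at the origin on a cart in front of the work surface, level with it; the furniture and walls round the work are solid. World frame = base frame: x ahead of the robot, y to its left, z up, the work surface at z = 0. Lengths are in m, angles in degrees, forces in N, time in s.
With the tool pointing down it reaches from about 0.325 to 0.85 m from the base axis. Payload 4.4 kg.
Tool frame: the origin (TCP) lies at the very end of the fingers, on their centre line; the grasp point (between the pads) lies manip.grasp_offset behind it (manip.grasp_offset is the distance from the TCP to the grasp point, in m); z points along the fingers, x is the direction in which the jaws open and shut, and the axes are right-handed (so a half turn about z gives the same grasp; the last joint's range is limited). The gripper opens to 94 mm and grips with 3 to 60 N. Pads are 16 mm wide; open, the fingers measure 119 mm over their backs; the gripper's body (75 mm by 177 mm) begins 78 mm behind the grasp point.
Start: joints at [-83.967, 11.837, 88.321, -0, 79.842, -8.623], TCP at [0.145, -0.556, 0.205] pointing down, gripper open.
Joint ranges: [-156.59, 156.59], [-49.26, 127.26], [12.9, 141.05], [-63.56, 243.56], [4.71, 150.69], [-161.64, 161.64]. Speed limits (degrees/s): [159.86, 159.86, 180, 180, 180, 180].

INTERFACE

Orientations are given as [roll, pitch, yaw] about the fixed x, y, z axes, in that order (R = Rz(yaw) Ry(pitch) Rx(roll)).
In Python, from rig import manip, viewer, close_job gives the robot as it stands.
- The arm moves only by the tool play_rows, never from a script. Its argument "plan" is a list of rows, each a list of 7 numbers: the shift along the tool's x, y, z in units of 60 mm (1.0 is 60 mm), then the turn, a rotation vector about the tool's x, y, z in units of 8 degrees (1.0 is 8 degrees), then the finger opening in mm, from 0 to 94. In form: [[tx, ty, tz, rx, ry, rz, jaw], ...]. A call has 1 to 8 rows; each row shifts and turns the commanded pose from where the row before left it, along the tool's axes as they then stand; what a row does not reach is not made up. A row lasts 1/8 s, in which the tool goes at most 62.5 mm and 10.7 degrees, less where a joint would pass 70% of its speed; a pose out of reach is approached as far as the arm can. A call is refused whole if a number of a shift passes 1 or a number of a turn 1, either way. A call with a gripper value outside its range is refused whole. The fingers move at their own pace and stop on an object; "newtons" is the grip in N (left out, the last holds). Time passes only in rows, so rows that do not move let the fingers close. It gives the time, the measured TCP pose, the force and the opening at its end, in the units of the state.
- manip.observe(): the state, without advancing time (a new reading comes with each control period).
- viewer.snapshot(name): name is "side" or "top" or "wrist"; returns a dict with "pixels" (420x560x3 uint8, red, green, blue), "range_z" (420x560 float32, m along the optical axis (not along the pixel's ray), 0 where there is no reading), "vfov" (degrees; the focal length in pixels is half the picture's height over the tangent of half this angle, whatever the lens; pixels are square), "cx", "cy" (the principal point, pixels), "cam_to_world" (4x4, takes a point from camera to world coordinates). Camera axes: x right, y up, looking along -z (the intrinsics and any distortion apply to the point x, -y, -z); pixel columns grow to the right and rows downward; lengths in m; the calibration is good to about 2 mm. A picture is of the moment at which its call begins.
- close_job(): hands the job in, once; it reports no verdict.
The state is a dict: "time": time; "joint_pos": joint angles; "joint_velocities": joint speeds; "tau": joint torques, N m; "tcp_pos": TCP position; "tcp_rot": TCP orientation; "wrist_force": force on the tool from outside, world axes, zero at the start; "moment": the same for the moment, N m; "finger_gap": opening from 0.0 (shut) to 1.0 (fully open).
Only numpy, scipy, OpenCV 4.12 (cv2) and the standard library are available. Lean on these libraries where they do the work, as an engineer would, in place of code of your own. Each camera call takes 0.05 s, during which the arm holds its last target.

TASK

Unload the drilled rail from the drilling jig: pull up the sprung index plunger by its T-handle, twist it clockwise until it drops into its rest notch and stays retracted by itself, and let go of it. Then draw the rail out of the open end of the jig and lay it flat on the bench clear of the jig, leaving the plunger parked. Do not wrench the plunger or force the rail, do not drop the rail, and leave the other things on the bench alone.

Things in the scene. Friction and masses are not known exactly. Their poses are not given: they have to be found in the camera images.
- jig: Drilling jig screwed to the bench: plywood base 120 (x) x 140 (y) x 12 mm, origin at the centre of its underside, z up. A channel 42.5 mm wide along y between two fences (tops at z 34 mm) is closed by a stop at its +y end and open at its -y end. A metal bridge (80 x 76 mm, y -52 to +24 mm, top at z 40 mm) crosses it; on it stand the upright plunger (at x 0, y 0) and a 10 mm high drill bush (y -34 mm)
- collar: Round steel collar, 44 mm across; origin and axes are the jig's; its top (crown) is at z 70 mm. While the pin is down, the rod's flat cross key (4 mm wide, 41 mm long, in line with the T-bar) lies in two opposite wide slots along the jig's y axis; lifted 17 mm it just clears the crown. Let down at 0 to 25 deg of turn it falls back into the slots, at 26 to 55 it rests on the crown, held by friction alone
- rest_notch (a point): Nominal place of one of two opposite rest notches in the crown (5.6 mm wide, 3 mm deep, upright walls): 17 mm off the axis, 60 deg clockwise of the jig's -y axis; past it comes crown again. The ring was screwed down by hand: slots and notches together lie up to 22 deg either way, unmeasured. Feel for the notch: there the crown no longer carries the key, which sinks 3 mm and can turn no further
- t_handle: Pull rod with black T-handle, index pin and cross key in one piece; origin on the plunger axis, 94 mm below the middle of the T-bar; it rises and turns with the handle; its y axis runs along the bar. The bar is 62 mm long (y), 12 mm wide (x), 14 mm high; a round hub in its middle, 19 mm across, is for looks and does not keep the fingers off the bar
- t_grip (a point): Centre of the T-bar, where it is gripped across its width from above; 94 mm above the jig's underside while the pin is down, 24 mm above the collar's top; axes as t_handle
- plunger_lift (a joint): Lift of the plunger in m: 0 pin down, 10.5 mm deep in the rail's hole; 0.0105 pin just out of the rail; 0.014 parked in a rest notch; 0.017 key just clear of the crown; 0.020 inner end stop. A spring pulls it down with 8 N at 0 and 14 N at 0.017
- plunger_turn (a joint): Turn of the T-handle in rad, growing clockwise seen from above; 0 when the T-bar is along the jig's y axis; starts within 0.06 of 0
- rail: Loose pale wooden rail 40 (x) x 200 (y) x 20 mm (z), four 10.5 mm holes along it 32 mm apart; origin at the centre of its underside. It starts in the channel with 1.25 mm play each side, 12 mm above the bench, 2 mm below the bridge, the pin in its hole at y +48 mm. It sticks out of the jig's -y end by 78 mm, free underneath; 0.08 to 0.17 kg
- marking_gauge: Bystander: wooden marking gauge, 62 x 205 x 71 mm, to the right of the jig; origin at the centre of its underside
- pencil: Bystander: flat carpenter's pencil, 14 x 96 x 8 mm, behind the jig; origin at the centre of its underside
- offcut: Bystander: plain wooden offcut, 42 x 85 x 30 mm, beyond the closed end of the jig; origin at the centre of its underside

How it is judged (in metres and radians):
On the way:
1. the plunger is parked in its rest notch and let go of, the rail still in the jig (value of joint plunger_lift between 0.0128 and 0.0155 m and value of joint plunger_turn above 0.5 rad and contact force between the fingers and t_handle below 0.2 N and y of rail in the frame of jig above -0.065 m and horizontal distance between rail and jig below 0.07 m), for 0.3 s.
At the end, for the whole second after the job is handed in: Plunger parked in its rest notch by itself (lift 12.8 to 15.5 mm, turned over 0.5 rad clockwise), handle released; rail at rest flat on the bench (underside within 5 mm of the bench top, tilt under 0.06 rad), top side up, not touching the jig, its centre over 80 mm from the jig's (value of joint plunger_lift between 0.0128 and 0.0155 m and value of joint plunger_turn above 0.5 rad and contact force between the fingers and t_handle below 0.2 N and height (world z) of rail between -0.005 and 0.005 m and angle between rail's own z axis and vertical below 0.06 rad and horizontal distance between rail and jig above 0.08 m and contact force between rail and jig below 0.1 N and linear speed of rail below 0.02 m/s and contact force between the fingers and rail below 0.1 N).
It fails at once if the plunger was wrenched: the cross key pressed on the collar with more than 60 N (contact force between t_handle and collar above 60 N).
It fails at once if the rail was forced against the index pin with more than 25 N (contact force between rail and t_handle above 25 N).
It fails at once if the rail was forced against the jig with more than 60 N (contact force between rail and jig above 60 N).
It fails at once if the rail was dropped or thrown (faster than 0.8 m/s) (linear speed of rail above 0.8 m/s).
It fails at once if the marking gauge, the pencil or the offcut was pushed more than 20 mm (distance of any of marking_gauge, pencil, offcut from where it was at the start of the episode above 0.02 m).
It also fails if it takes over 64 s, if anything falls off the work surface, if the arm or the gripper's body presses on something with over 40 N, if the wrist force passes 120 N, or if a joint passes its speed limit or range.

## Working session

There is one attempt and no reset: what is moved stays moved. The work goes in short steps, Python scripts to look and compute and a tool call to move; the robot and the scene stay as the last step left them, time stands still between calls to the robot, and variables do not carry over. Pictures are saved under pics/ and viewed, and the job is handed in when it is done.

Besides the shell and the picture viewer there is one more tool, called after "Call:" as name(argument=value, ...) on one line, values as JSON. play_rows: Moves the arm, as the interface text tells. Its arguments: {"type":"object","properties":{"plan":{"type":"array"},"newtons":{"type":"number"}},"required":["plan"]}

```bash
ls; mkdir -p pics; python3 - <<'E'
from rig import manip, viewer
import cv2
print(manip.observe()); print(manip.grasp_offset)
for n in("top","side","wrist"):
    s=viewer.snapshot(n); cv2.imwrite(f"pics/{n}0.png",s["pixels"][:,:,::-1]); print(n,s["vfov"],s["cx"],s["cy"],s["cam_to_world"], [k for k in s])
E
```

```text
pics
{'time': 0.0, 'joint_pos': array([-8.39664049e+01,  1.18835234e+01,  8.84017162e+01, -3.09099655e-04,
        7.98402749e+01, -8.62482798e+00]), 'joint_velocities': array([ 0.01553417, -0.14590634,  0.01244978,  0.02664116,  0.03581059,
       -0.04969187]), 'tau': array([-1.49616491e-03, -3.70881522e+01, -2.81417263e+01,  6.95262942e-02,
        3.61315662e-02, -1.93841347e-04]), 'tcp_pos': array([ 0.14539427, -0.55551123,  0.2043235 ]), 'tcp_rot': array([-1.79981478e+02,  1.24140717e-01, -7.53415020e+01]), 'wrist_force': array([ 1.17766672, -0.30629198,  0.00397692]), 'moment': array([ 0.01390216, -0.01513783, -0.03924982]), 'finger_gap': 0.9976019253389783}
0.0188
top 47.58616402378561 285.34472012977614 215.10179308150902 [[-7.65873991e-02  9.70571938e-01 -2.28307871e-01  3.42215585e-01]
 [-9.97062633e-01 -7.43940153e-02  1.82108932e-02 -3.23178658e-02]
 [ 6.90242679e-04  2.29031972e-01  9.73418656e-01  9.23919755e-01]
 [ 0.00000000e+00  0.00000000e+00  0.00000000e+00  1.00000000e+00]] ['pixels', 'range_z', 'vfov', 'cx', 'cy', 'cam_to_world']
side 54.62079377629282 280.2223958942746 219.294605365079 [[ 0.94226475  0.20060544 -0.26813166  0.27646446]
 [-0.33410734  0.50921877 -0.7931384  -0.73873016]
 [-0.02257021  0.83693112  0.54684265  0.58207825]
 [ 0.          0.          0.          1.        ]] ['pixels', 'range_z', 'vfov', 'cx', 'cy', 'cam_to_world']
wrist 65.30139693547817 279.49941964600055 211.43098074581775 [[ 0.25375051  0.93003357  0.26579736  0.22386151]
 [-0.96726876  0.24436561  0.06838565 -0.53617425]
 [-0.00135079 -0.27445037  0.96160032  0.38431734]
 [ 0.          0.          0.          1.        ]] ['pixels', 'range_z', 'vfov', 'cx', 'cy', 'cam_to_world']
```

View pics/top0.png

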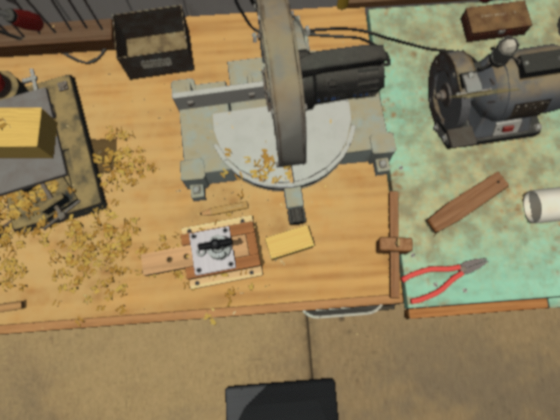

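View pics/side0.png

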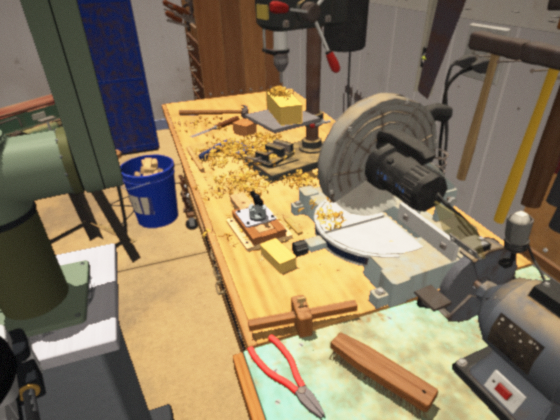

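```bash
cat > h.py <<'E'
from rig import manip, viewer
import cv2, numpy as np
def crop(s,u0,v0,u1,v1,k,fn):
    im=s["pixels"][v0:v1,u0:u1,::-1]
    cv2.imwrite(fn,cv2.resize(im,None,fx=k,fy=k,interpolation=cv2.INTER_CUBIC))
def ray(s,u,v):
    f=210/np.tan(np.radians(s["vfov"]/2)); T=s["cam_to_world"]
    d=np.array([(u-s["cx"])/f,-(v-s["cy"])/f,-1.0]); return T[:3,3],T[:3,:3]@d
def atz(s,u,v,z):
    o,d=ray(s,u,v); return o+d*(z-o[2])/d[2]
def pt(s,u,v):
    o,d=ray(s,u,v); return o+d*s["range_z"][int(round(v)),int(round(u))]
def proj(s,p):
    f=210/np.tan(np.radians(s["vfov"]/2)); T=s["cam_to_world"]
    c=T[:3,:3].T@(np.asarray(p)-T[:3,3]); return s["cx"]+f*c[0]/-c[2], s["cy"]-f*c[1]/-c[2]
E
python3 - <<'E'
from h import *
s=viewer.snapshot("top"); crop(s,130,190,330,310,4,"pics/t1.png")
np.save("pics/topd.npy",s["range_z"])
for u,v in [(60,270),(350,270),(300,215),(160,258),(227,240),(200,245),(290,240)]: print(u,v,pt(s,u,v))
s=viewer.snapshot("side"); crop(s,210,170,350,290,5,"pics/s1.png")
for u,v in [(260,214),(257,200),(280,255)]: print(u,v,pt(s,u,v))
E
```

```text
60 270 [0.48102352 0.38781608 0.01460428]
350 270 [ 0.44012684 -0.16618766  0.00084063]
300 215 [ 0.5449181  -0.07615164  0.05152282]
160 258 [0.48642739 0.19234228 0.03361994]
227 240 [0.49837575 0.0577406  0.10075925]
200 245 [0.49296335 0.1051235  0.10159959]
290 240 [ 0.50283763 -0.05418012  0.02881491]
260 214 [0.49569493 0.06066295 0.05838303]
257 200 [0.4907027  0.06175286 0.09793937]
280 255 [ 0.49887508 -0.07274232  0.0302336 ]
```

View pics/t1.png

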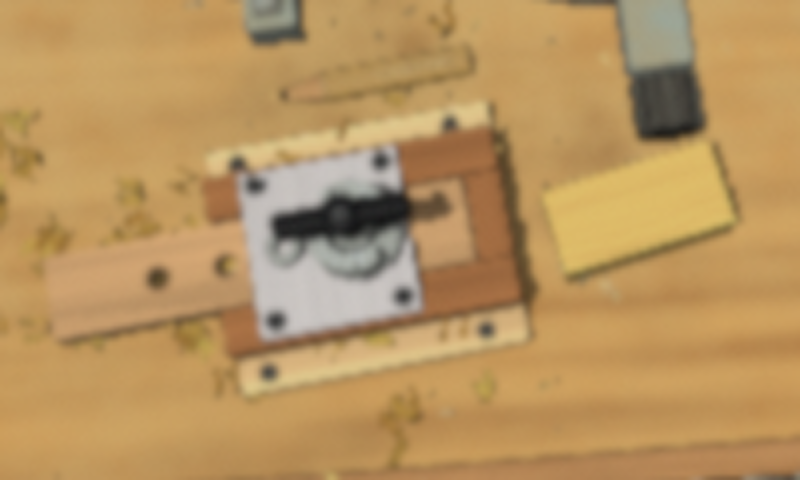

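View pics/s1.png

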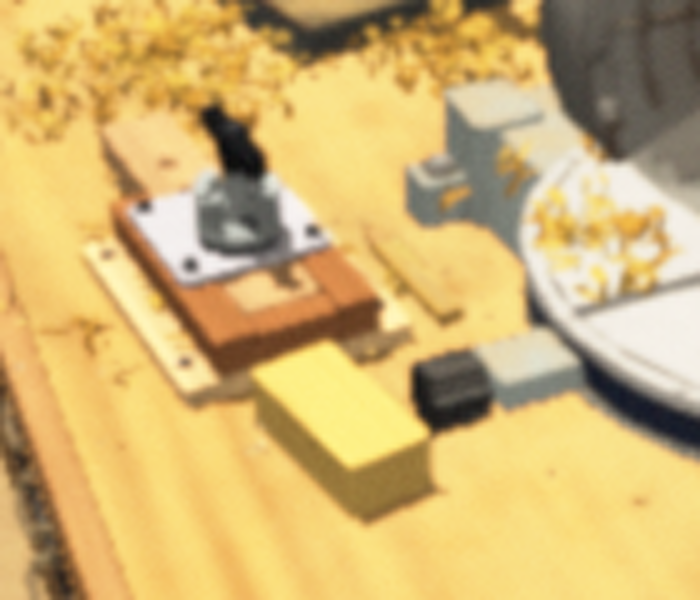

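```bash
python3 - <<'E'
from h import *
s=viewer.snapshot("top")
P=lambda x,y,z:atz(s,130+(x-.5)/4+0.0,190+(y-.5)/4,z)
print("bar",P(272,227,.101),P(410,205,.101),"mid",P(341,215,.101))
c=[P(237,172,.04),P(397,147,.04),P(423,312,.04),P(260,340,.04)]
print("bridge",c,np.mean(c,0))
d=(c[1]-c[0]+c[2]-c[3]);print("dir",np.degrees(np.arctan2(d[1],d[0])), [np.linalg.norm(c[i]-c[(i+1)%4]) for i in range(4)])
r=[P(47,260,.032),P(60,342,.032)];print("rail end",r)
b=[P(205,152,.012),P(492,102,.012),P(530,338,.012),P(242,395,.012)]
print("base",b,np.mean(b,0))
d=(b[1]-b[0]+b[2]-b[3]);print("dir",np.degrees(np.arctan2(d[1],d[0])))
print("offcut",[P(x,y,.03) for x,y in[(543,190),(715,143),(738,220),(570,278)]])
D=s["range_z"];m=[]
for u in range(193,240):
  for v in range(233,255):
    p=pt(s,u,v)
    if p[2]>.088 and p[2]<.115:m.append(p)
m=np.array(m);print(len(m),m.mean(0),m.min(0),m.max(0));
w,V=np.linalg.eigh(np.cov(m[:,:2].T));print(np.degrees(np.arctan2(V[1,1],V[0,1])),w**.5)
E
```

```text
bar [0.49048183 0.1090284  0.101     ] [0.495611   0.04842135 0.101     ] mid [0.49348593 0.0787472  0.101     ]
bridge [array([0.52902694, 0.13507905, 0.04      ]), array([0.53530308, 0.0591212 , 0.04      ]), array([0.45616056, 0.05096663, 0.04      ]), array([0.44897013, 0.12687735, 0.04      ])] [0.49236518 0.09301106 0.04      ]
dir -84.93269021477819 [np.float64(0.07621669806427665), np.float64(0.07956152127531743), np.float64(0.07625049931868415), np.float64(0.08047584868170382)]
rail end [array([0.49528046, 0.22720636, 0.032     ]), array([0.4561487 , 0.22145196, 0.032     ])]
base [array([0.54609653, 0.15566488, 0.012     ]), array([0.56042907, 0.01433084, 0.012     ]), array([0.44343764, 0.00329778, 0.012     ]), array([0.42695755, 0.14129867, 0.012     ])] [0.4942302  0.07864804 0.012     ]
dir -83.70531526411077
offcut [array([ 0.51124377, -0.00820292,  0.03      ]), array([ 0.52778897, -0.09197866,  0.03      ]), array([ 0.48971162, -0.09959294,  0.03      ]), array([ 0.46818454, -0.01806953,  0.03      ])]
288 [0.4929754  0.07913686 0.10056256] [0.48470831 0.04903041 0.08817509] [0.50242243 0.10919593 0.10489518]
96.38322913664025 [0.00415963 0.01700972]
```

```bash
cat >> h.py <<'E'
def rel(x,y,z,yaw):
    o=manip.observe(); p=o["tcp_pos"]; ps=np.radians(o["tcp_rot"][2])
    d=np.array([x,y,z])-p; xt=np.array([np.cos(ps),np.sin(ps)]); yt=np.array([np.sin(ps),-np.cos(ps)])
    print("units tx %.3f ty %.3f tz %.3f rz %.3f"%(xt@d[:2]/.06, yt@d[:2]/.06, -d[2]/.06, (o["tcp_rot"][2]-yaw)/8), "t",o["time"],"pos",p.round(4),"rot",o["tcp_rot"].round(2),"F",o["wrist_force"].round(1),"M",o["moment"].round(2),"gap",o["finger_gap"]*94)
E
python3 - <<'E'
from h import *
s=viewer.snapshot("top")
for v in range(90,220,10):
  print(v,[tuple(pt(s,u,v).round(2)) for u in (200,240,290)])
E
```

```text
90 [(np.float64(0.78), np.float64(0.09), np.float64(0.11)), (np.float64(0.78), np.float64(0.02), np.float64(0.11)), (np.float64(0.66), np.float64(-0.06), np.float64(0.32))]
100 [(np.float64(0.77), np.float64(0.1), np.float64(0.09)), (np.float64(0.78), np.float64(0.02), np.float64(0.07)), (np.float64(0.65), np.float64(-0.06), np.float64(0.31))]
110 [(np.float64(0.77), np.float64(0.1), np.float64(0.06)), (np.float64(0.76), np.float64(0.02), np.float64(0.06)), (np.float64(0.64), np.float64(-0.06), np.float64(0.31))]
120 [(np.float64(0.75), np.float64(0.1), np.float64(0.06)), (np.float64(0.34), np.float64(-0.03), np.float64(0.92)), (np.float64(0.63), np.float64(-0.06), np.float64(0.29))]
130 [(np.float64(0.73), np.float64(0.1), np.float64(0.06)), (np.float64(0.72), np.float64(0.03), np.float64(0.06)), (np.float64(0.62), np.float64(-0.06), np.float64(0.28))]
140 [(np.float64(0.71), np.float64(0.11), np.float64(0.06)), (np.float64(0.7), np.float64(0.03), np.float64(0.06)), (np.float64(0.61), np.float64(-0.06), np.float64(0.27))]
150 [(np.float64(0.69), np.float64(0.11), np.float64(0.06)), 
[... 447 characters left out ...]
t64(0.0))]
180 [(np.float64(0.63), np.float64(0.11), np.float64(0.05)), (np.float64(0.64), np.float64(0.04), np.float64(-0.0)), (np.float64(0.63), np.float64(-0.06), np.float64(0.0))]
190 [(np.float64(0.61), np.float64(0.11), np.float64(0.03)), (np.float64(0.62), np.float64(0.04), np.float64(-0.0)), (np.float64(0.6), np.float64(-0.06), np.float64(0.04))]
200 [(np.float64(0.6), np.float64(0.12), np.float64(0.0)), (np.float64(0.6), np.float64(0.04), np.float64(-0.0)), (np.float64(0.58), np.float64(-0.06), np.float64(0.04))]
210 [(np.float64(0.58), np.float64(0.12), np.float64(0.0)), (np.float64(0.58), np.float64(0.04), np.float64(-0.0)), (np.float64(0.56), np.float64(-0.06), np.float64(0.05))]
```

Call:
play_rows(plan=[[-0.3,-0.28,0,0,0,0,60],[-0.55,-0.52,0,0,0,0,60],[-0.55,-0.52,0,0,0,0,60],[-0.55,-0.52,0,0,0,0,60],[-0.55,-0.52,0,0,0,0,60],[-0.55,-0.52,0,0,0,0,60],[-0.55,-0.52,0,0,0,0,60],[-0.55,-0.52,0,0,0,0,60]])

```text
time: 1.35
tcp_pos: [0.3106, -0.2546, 0.2057]
tcp_rot: [-180.0, -0.0, -75.4]
wrist_force: [0.8, 0.1, -0.7]
finger_gap: 0.642
```

Call:
play_rows(plan=[[-0.58,-0.55,0,0,0,0,60],[-0.58,-0.55,0,0,0,0,60],[-0.58,-0.55,0,0,0,0,60],[-0.58,-0.55,0,0,0,0,60],[-0.58,-0.55,0,0,0,0,60],[-0.58,-0.55,0,0,0,0,60],[-0.58,-0.55,0,0,0,0,60],[-0.55,-0.52,0,0,0,0,50]])

```text
time: 2.35
tcp_pos: [0.4944, 0.0797, 0.2056]
tcp_rot: [-180.0, -0.0, -75.3]
wrist_force: [0.3, 0.2, 0.6]
finger_gap: 0.566
```

Call:
play_rows(plan=[[0,0,0,0,0,-1,50],[0,0,0,0,0,-1,50],[0,0,0,0,0,-1,50],[0,0,0,0,0,-1,50],[0,0,0,0,0,-1,50],[0,0,0,0,0,-1,50],[0,0,0,0,0,-1,50],[0,0,0,0,0,-1,50]])

```text
time: 3.35
tcp_pos: [0.4937, 0.0781, 0.2055]
tcp_rot: [-180.0, -0.0, -11.1]
wrist_force: [-0.2, -0.9, -0.4]
finger_gap: 0.534
```

Call:
play_rows(plan=[[0,0,0,0,0,-1,40],[0,0,0,0,0,-1,40],[0,0,0,0,0,0,40]])

```text
time: 3.72
tcp_pos: [0.4937, 0.078, 0.2055]
tcp_rot: [180.0, -0.0, 4.6]
wrist_force: [-0.8, -1.1, 0.1]
finger_gap: 0.427
```

```bash
python3 - <<'E'
from h import *
rel(.4935,.079,.18,5)
s=viewer.snapshot("wrist"); cv2.imwrite("pics/w1.png",s["pixels"][:,:,::-1])
E
```

```text
units tx -0.002 ty -0.016 tz 0.425 rz -0.055 t 3.725 pos [0.4937 0.078  0.2055] rot [180.    -0.     4.56] F [-0.8 -1.1  0.1] M [-0.05 -0.1   0.01] gap 40.118853567281796
```

View pics/w1.png

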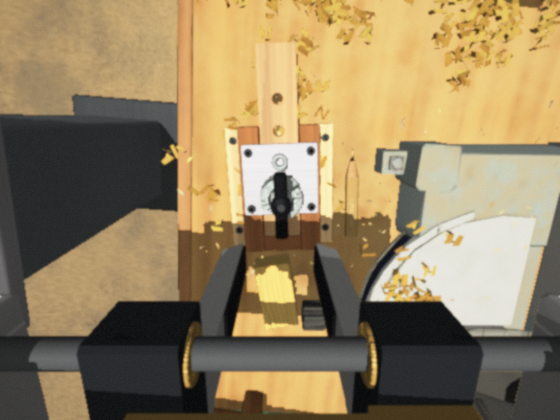

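```bash
python3 - <<'E'
from h import *
s=viewer.snapshot("wrist"); crop(s,215,30,345,260,3.4,"pics/w1c.png"); crop(s,250,145,315,250,6,"pics/w1d.png")
E
```

```text
(no output)
```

View pics/w1c.png

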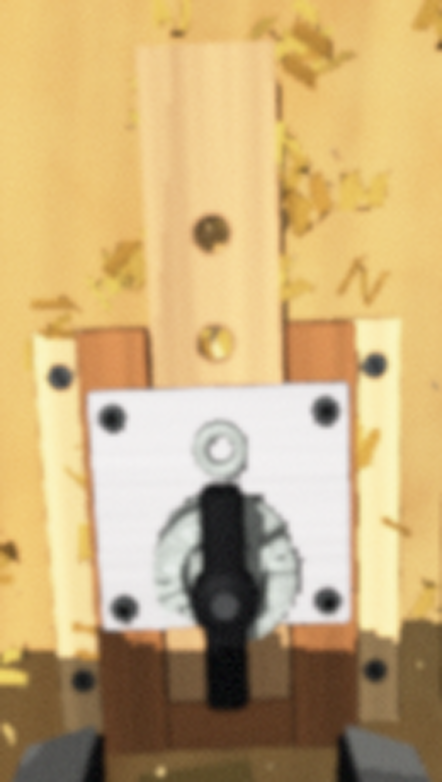

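View pics/w1d.png

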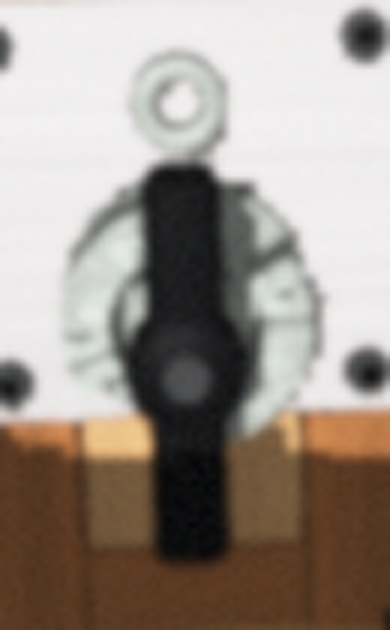

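```bash
python3 - <<'E'
from h import *
s=viewer.snapshot("wrist")
C=lambda x,y:(250+(x-.5)/6,145+(y-.5)/6)
for n,(x,y),z in [("end1",(182,165),.101),("end2",(192,560),.101),("hubtop",(187,375),.101),("bush",(180,100),.05)]:
    print(n,atz(s,*C(x,y),z))
W=lambda x,y:(215+x/3.4,30+y/3.4)
L1,L2,R1,R2=[atz(s,*W(*p),.032) for p in[(137,45),(152,380),(275,42),(282,380)]]
print("rail",L1,L2,R1,R2,[np.degrees(np.arctan2(*(a-b)[[1,0]])) for a,b in((L1,L2),(R1,R2))])
b=[atz(s,*W(*p),.04) for p in[(88,393),(348,383),(352,622),(103,630)]];print("bridge",b,np.mean(b,0))
k=8;im=cv2.resize(s["pixels"][145:250,250:320,::-1],None,fx=k,fy=k,interpolation=cv2.INTER_CUBIC)
im=cv2.convertScaleAbs(im,alpha=1.0)
c=np.array([.4935,.079])
for a in range(0,360,30):
    th=np.radians(95-a)
    for r in(.012,.022):
        u,v=proj(s,[*(c+r*np.array([np.cos(th),np.sin(th)])),.07]); cv2.circle(im,(int((u-250+.5)*k),int((v-145+.5)*k)),2,(0,0,255) if a else (0,255,0),-1)
cv2.imwrite("pics/w1e.png",im[:600])
E
```

```text
end1 [0.49265884 0.11158386 0.101     ]
end2 [0.49911356 0.05072326 0.101     ]
hubtop [0.49595128 0.08009041 0.101     ]
bush [0.49216798 0.11444724 0.05      ]
rail [0.45911553 0.22521876 0.032     ] [0.46939193 0.13126021 0.032     ] [0.49861031 0.22915964 0.032     ] [0.50968333 0.13448681 0.032     ] [np.float64(96.24172541434586), np.float64(96.67105425230497)]
bridge [array([0.45062099, 0.12641199, 0.04      ]), array([0.52929432, 0.13571324, 0.04      ]), array([0.53901291, 0.0605659 , 0.04      ]), array([0.4590402 , 0.05144723, 0.04      ])] [0.49449211 0.09353459 0.04      ]
```

View pics/w1e.png

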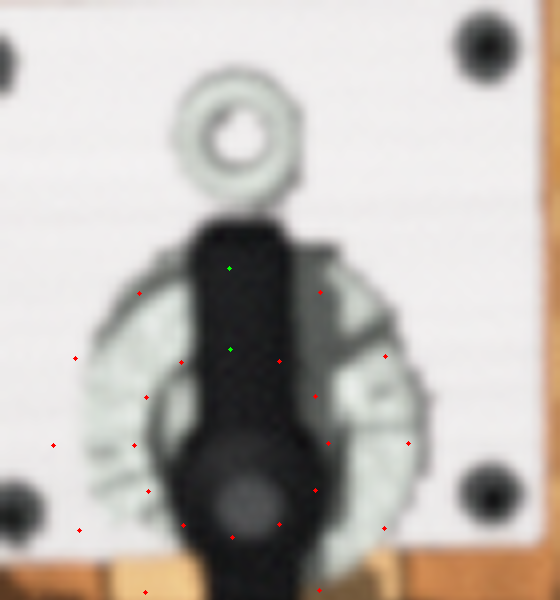

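```bash
python3 - <<'E'
from h import *
rel(.4955,.0795,.077,6.4)
E
```

```text
units tx 0.032 ty -0.022 tz 2.141 rz -0.230 t 3.875 pos [0.4937 0.0781 0.2055] rot [180.    -0.     4.56] F [-0.7 -0.3 -0.2] M [-0.05 -0.07 -0.04] gap 40.20769643424424
```

Call:
play_rows(plan=[[0.03,-0.02,0.3,0,0,-0.23,36],[0,0,0.5,0,0,0,36],[0,0,0.5,0,0,0,36],[0,0,0.45,0,0,0,36],[0,0,0.25,0,0,0,36],[0,0,0.14,0,0,0,36],[0,0,0,0,0,0,36]])

```text
time: 4.75
tcp_pos: [0.4954, 0.0794, 0.0768]
tcp_rot: [-180.0, 0.0, 6.5]
wrist_force: [-0.5, 0.0, 0.5]
finger_gap: 0.385
```

```bash
python3 - <<'E'
from h import *
rel(.4955,.0795,.077,6.4)
s=viewer.snapshot("wrist"); crop(s,180,130,380,330,3,"pics/w2.png")
s=viewer.snapshot("side"); crop(s,210,130,330,270,4,"pics/s2.png")
E
```

```text
units tx 0.003 ty -0.001 tz -0.004 rz 0.013 t 4.75 pos [0.4954 0.0794 0.0768] rot [-1.8e+02  2.0e-02  6.5e+00] F [-0.5  0.   0.5] M [ 0.   -0.08  0.07] gap 36.18157140698742
```

View pics/w2.png

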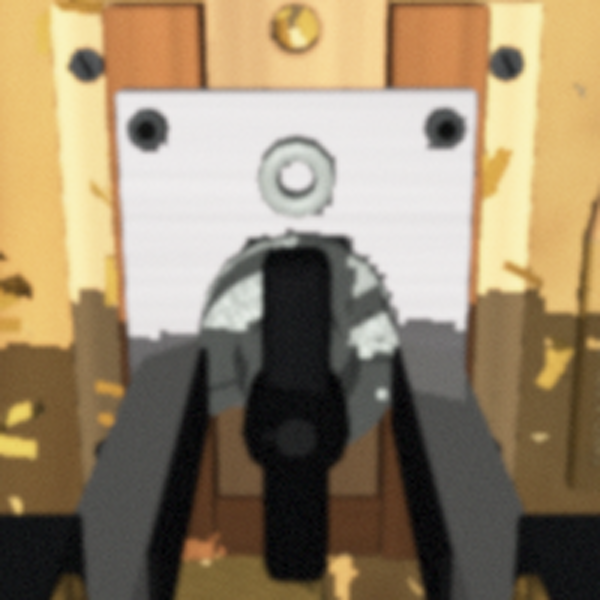

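View pics/s2.png

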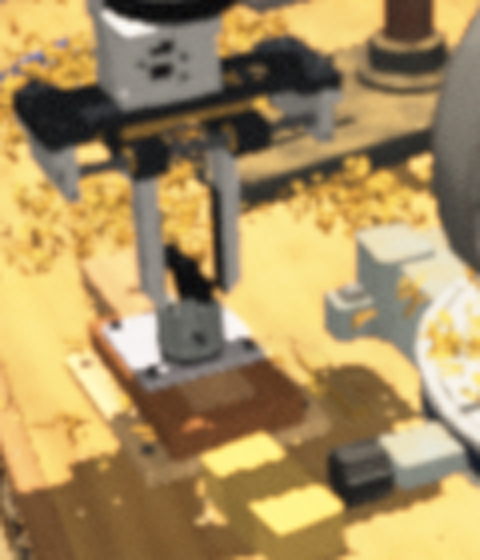

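Call:
play_rows(newtons=40, plan=[[-0.012,0,0,0,0,0,20],[0,0,0,0,0,0,14],[0,0,0,0,0,0,5],[0,0,0,0,0,0,5],[0,0,0,0,0,0,5]])

```text
time: 5.48
tcp_pos: [0.4948, 0.0793, 0.0775]
tcp_rot: [180.0, -0.0, 6.5]
wrist_force: [-1.0, 0.1, 4.9]
finger_gap: 0.123
```

```bash
python3 - <<'E'
from h import *
rel(.4955,.0795,.077,6.4)
E
```

```text
units tx 0.011 ty -0.002 tz 0.008 rz 0.012 t 5.475 pos [0.4948 0.0793 0.0775] rot [ 1.7999e+02 -2.0000e-02  6.5000e+00] F [-1.   0.1  4.9] M [-0.09  0.2  -0.02] gap 11.541964858517309
```

Call:
play_rows(plan=[[0,0,-0.1,0,0,0,5],[0,0,-0.1,0,0,0,5],[0,0,0,0,0,0,5]])

```text
time: 5.85
tcp_pos: [0.4944, 0.0793, 0.0883]
tcp_rot: [-180.0, 0.0, 6.5]
wrist_force: [4.2, -0.7, -12.0]
finger_gap: 0.125
```

Call:
play_rows(plan=[[0,0,-0.05,0,0,0,5],[0,0,-0.05,0,0,0,5],[0,0,0,0,0,0,5]])

```text
time: 6.22
tcp_pos: [0.4944, 0.0793, 0.0948]
tcp_rot: [-180.0, 0.0, 6.5]
wrist_force: [4.4, 0.5, -14.5]
finger_gap: 0.123
```

Call:
play_rows(plan=[[0.006,0,-0.012,0,0,0,5],[0,0,0,0,0,0,5]])

```text
time: 6.48
tcp_pos: [0.4944, 0.0793, 0.0954]
tcp_rot: [-180.0, 0.1, 6.5]
wrist_force: [3.8, -0.5, -14.9]
finger_gap: 0.124
```

```bash
python3 - <<'E'
from h import *
rel(.4955,.0795,.077,6.4)
s=viewer.snapshot("side"); crop(s,210,130,330,270,4,"pics/s3.png")
E
```

```text
units tx 0.019 ty -0.001 tz 0.306 rz 0.013 t 6.475 pos [0.4944 0.0793 0.0954] rot [-1.7999e+02  8.0000e-02  6.5000e+00] F [  3.8  -0.5 -14.9] M [-0.09 -0.95  0.01] gap 11.629522273481271
```

View pics/s3.png

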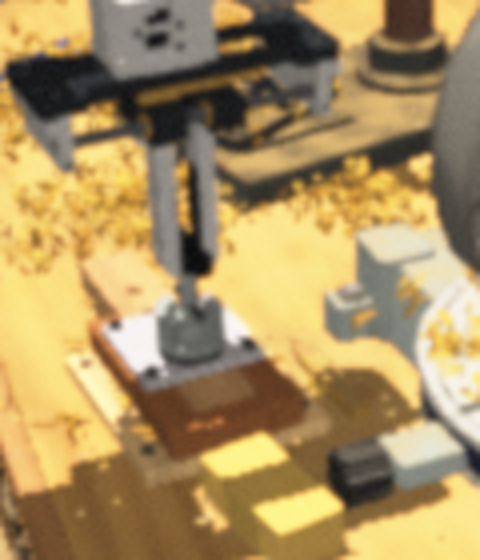

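Call:
play_rows(plan=[[0,0,0,0,0,0.5,5],[0,0,0,0,0,0.5,5],[0,0,0,0,0,0.5,5],[0,0,0,0,0,0,5]])

```text
time: 7.02
tcp_pos: [0.4942, 0.0793, 0.0954]
tcp_rot: [180.0, 0.1, -5.5]
wrist_force: [3.0, 0.2, -14.0]
finger_gap: 0.123
```

```bash
python3 - <<'E'
from h import *
rel(.4955,.0795,.077,6.4)
E
```

```text
units tx 0.021 ty -0.005 tz 0.306 rz -1.482 t 7.025 pos [0.4942 0.0793 0.0954] rot [ 1.7999e+02  1.1000e-01 -5.4500e+00] F [  3.    0.2 -14. ] M [-0.12 -0.66  0.01] gap 11.595290631491185
```

Turning freely. On to about 33°.

Call:
play_rows(plan=[[0,0,0,0,0,0.5,5],[0,0,0,0,0,0.5,5],[0,0,0,0,0,0.5,5],[0,0,0,0,0,0.5,5],[0,0,0,0,0,0.5,5],[0,0,0,0,0,0,5]])

```text
time: 7.78
tcp_pos: [0.4938, 0.0794, 0.0952]
tcp_rot: [179.9, 0.1, -25.4]
wrist_force: [1.5, 0.5, -14.6]
finger_gap: 0.125
```

```bash
python3 - <<'E'
from h import *
rel(.4955,.0795,.077,6.4)
s=viewer.snapshot("wrist"); crop(s,180,130,380,330,3,"pics/w3.png")
s=viewer.snapshot("side"); crop(s,220,160,310,230,8,"pics/s4.png")
E
```

```text
units tx 0.026 ty -0.013 tz 0.304 rz -3.975 t 7.775 pos [0.4938 0.0794 0.0952] rot [ 1.7993e+02  1.5000e-01 -2.5400e+01] F [  1.5   0.5 -14.6] M [-0.09 -0.31  0.  ] gap 11.741251301107884
```

View pics/w3.png

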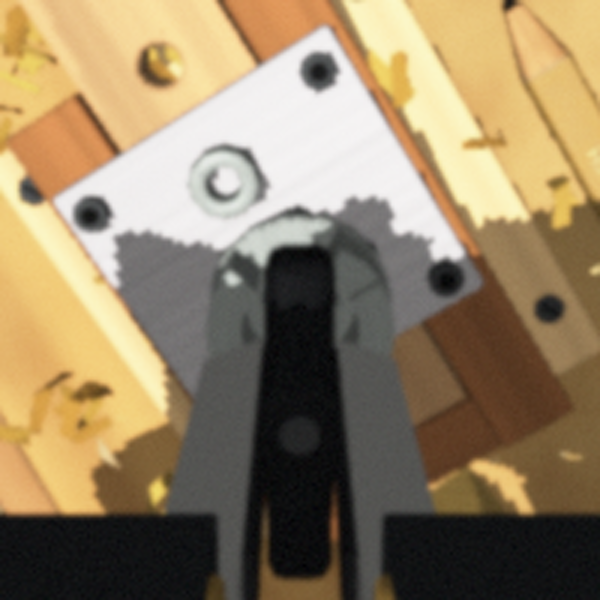

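View pics/s4.png

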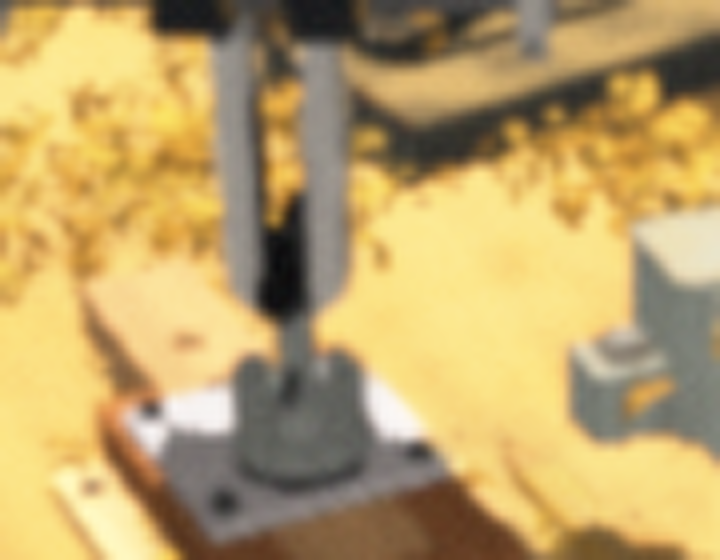

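Call:
play_rows(plan=[[0,0,0.015,0,0,0,5],[0,0,0,0,0,0,5]])

```text
time: 8.12
tcp_pos: [0.4939, 0.0795, 0.0943]
tcp_rot: [179.9, 0.1, -25.5]
wrist_force: [-0.3, 0.1, -14.4]
finger_gap: 0.124
```

Call:
play_rows(plan=[[0,0,0.01,0,0,0,5],[0,0,0,0,0,0,5]])

```text
time: 8.38
tcp_pos: [0.494, 0.0794, 0.0938]
tcp_rot: [179.9, 0.1, -25.5]
wrist_force: [-1.5, -0.2, -15.6]
finger_gap: 0.127
```

Call:
play_rows(plan=[[0,0,0.01,0,0,0,5],[0,0,0,0,0,0,5]])

```text
time: 8.62
tcp_pos: [0.4941, 0.0794, 0.0933]
tcp_rot: [180.0, 0.1, -25.5]
wrist_force: [-3.7, 0.0, -14.5]
finger_gap: 0.125
```

Call:
play_rows(plan=[[0,0,0.01,0,0,0,5],[0,0,0,0,0,0,5]])

```text
time: 8.88
tcp_pos: [0.4942, 0.0794, 0.0927]
tcp_rot: [180.0, 0.1, -25.5]
wrist_force: [-4.4, 0.8, -15.2]
finger_gap: 0.125
```

```bash
python3 - <<'E'
from h import *
rel(.4955,.0795,.077,6.4)
E
```

```text
units tx 0.018 ty -0.011 tz 0.262 rz -3.988 t 8.875 pos [0.4942 0.0794 0.0927] rot [ 1.7996e+02  1.0000e-01 -2.5500e+01] F [ -4.4   0.8 -15.2] M [ 0.03  0.83 -0.03] gap 11.745147982865259
```

```bash
python3 - <<'E'
from h import *
s=viewer.snapshot("side"); crop(s,220,160,310,230,8,"pics/s5.png")
for i in range(1):
  s=viewer.snapshot("wrist"); cv2.imwrite("pics/w4.png",s["pixels"][:,:,::-1])
rel(.4955,.0795,.077,6.4)
E
```

```text
units tx 0.018 ty -0.010 tz 0.262 rz -3.988 t 8.975 pos [0.4943 0.0794 0.0927] rot [ 1.7996e+02  9.0000e-02 -2.5500e+01] F [ -5.1   1.6 -14.8] M [ 0.08  0.97 -0.02] gap 11.590538177809833
```

View pics/s5.png

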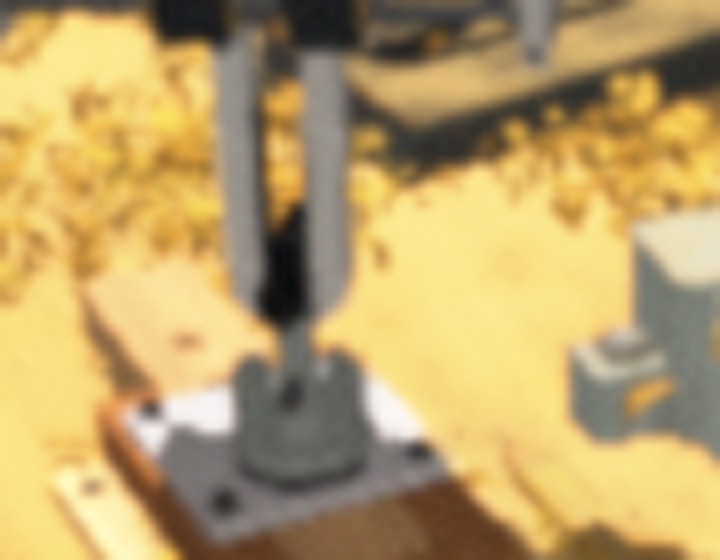

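View pics/w4.png

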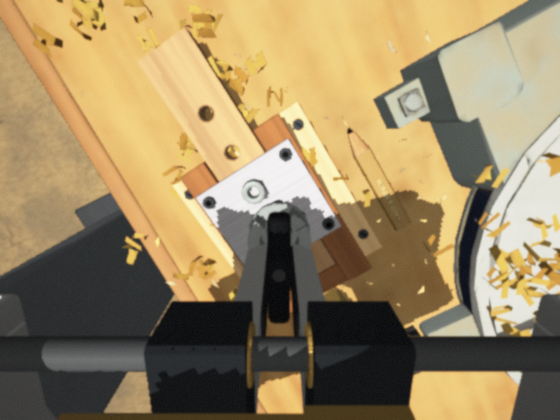

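Call:
play_rows(plan=[[0,0,-0.04,0,0,0,5],[0,0,-0.005,0,0,0.5,5],[0,0,0,0,0,0.5,5],[0,0,0,0,0,0.0,5]])

```text
time: 9.48
tcp_pos: [0.4942, 0.0795, 0.0955]
tcp_rot: [179.9, 0.1, -33.5]
wrist_force: [-5.0, 0.2, -14.4]
finger_gap: 0.124
```

Call:
play_rows(plan=[[0,0,0.02,0,0,0,5],[0,0,0,0,0,0,5]])

```text
time: 9.72
tcp_pos: [0.4941, 0.0795, 0.0942]
tcp_rot: [179.9, 0.1, -33.5]
wrist_force: [-4.9, 0.6, -15.2]
finger_gap: 0.122
```

Call:
play_rows(plan=[[0,0,0.005,0,0,0,5],[0,0,0,0,0,0,5]])

```text
time: 9.98
tcp_pos: [0.4942, 0.0795, 0.094]
tcp_rot: [179.9, 0.1, -33.5]
wrist_force: [-5.7, 0.4, -14.2]
finger_gap: 0.124
```

Call:
play_rows(plan=[[0,0,0.007,0,0,0,5],[0,0,0,0,0,0,5]])

```text
time: 10.22
tcp_pos: [0.4942, 0.0795, 0.0936]
tcp_rot: [180.0, 0.1, -33.5]
wrist_force: [-6.2, 1.0, -13.8]
finger_gap: 0.122
```

Call:
play_rows(plan=[[0,0,0.007,0,0,0,5],[0,0,0,0,0,0,5]])

```text
time: 10.48
tcp_pos: [0.4942, 0.0795, 0.0932]
tcp_rot: [179.9, 0.1, -33.5]
wrist_force: [-5.8, 0.3, -14.3]
finger_gap: 0.128
```

```bash
python3 - <<'E'
from h import *
rel(.4955,.0795,.077,6.4)
s=viewer.snapshot("side"); crop(s,220,160,310,230,8,"pics/s6.png")
E
```

```text
units tx 0.018 ty -0.012 tz 0.271 rz -4.988 t 10.475 pos [0.4942 0.0795 0.0932] rot [ 1.7995e+02  1.0000e-01 -3.3500e+01] F [ -5.8   0.3 -14.3] M [0.14 1.05 0.02] gap 12.069398491793708
```

View pics/s6.png

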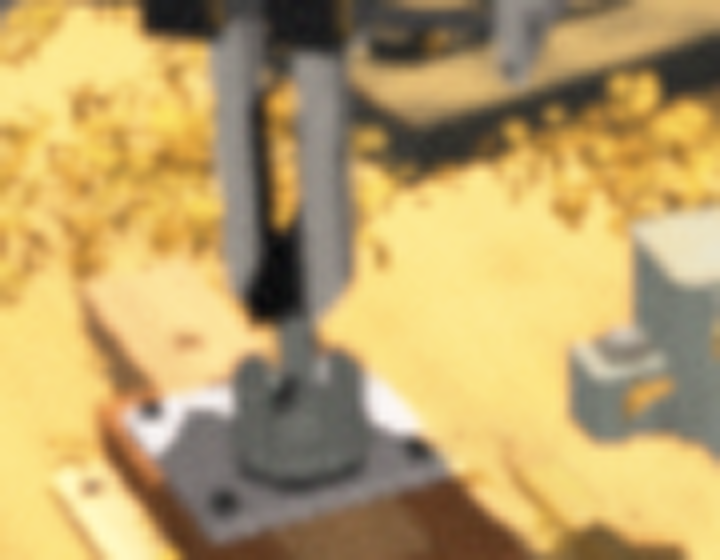

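Call:
play_rows(plan=[[0,0,-0.04,0,0,0,5],[0,0,0,0,0,0.5,5],[0,0,0,0,0,0.5,5],[0,0,0,0,0,0.5,5],[0,0,0,0,0,0.0,5]])

```text
time: 11.15
tcp_pos: [0.494, 0.0797, 0.0956]
tcp_rot: [179.9, 0.1, -45.5]
wrist_force: [-6.5, 0.6, -15.5]
finger_gap: 0.125
```

Call:
play_rows(plan=[[0,0,0.017,0,0,0,5],[0,0,0,0,0,0,5]])

```text
time: 11.4
tcp_pos: [0.494, 0.0797, 0.0946]
tcp_rot: [179.9, 0.1, -45.5]
wrist_force: [-5.8, 1.5, -13.6]
finger_gap: 0.126
```

Call:
play_rows(plan=[[0,0,0.005,0,0,0,5],[0,0,0,0,0,0,5]])

```text
time: 11.65
tcp_pos: [0.494, 0.0797, 0.0945]
tcp_rot: [179.9, 0.1, -45.5]
wrist_force: [-5.5, 1.2, -14.0]
finger_gap: 0.123
```

Call:
play_rows(plan=[[0,0,0.006,0,0,0,5],[0,0,0,0,0,0,5]])

```text
time: 11.9
tcp_pos: [0.494, 0.0797, 0.0943]
tcp_rot: [179.9, 0.1, -45.5]
wrist_force: [-5.9, 1.5, -13.0]
finger_gap: 0.123
```

Call:
play_rows(plan=[[0,0,0.006,0,0,0,5],[0,0,0,0,0,0,5]])

```text
time: 12.15
tcp_pos: [0.494, 0.0797, 0.0942]
tcp_rot: [179.9, 0.1, -45.5]
wrist_force: [-7.2, 2.0, -11.2]
finger_gap: 0.127
```

Call:
play_rows(plan=[[0,0,0.006,0,0,0,5],[0,0,0,0,0,0,5]])

```text
time: 12.4
tcp_pos: [0.494, 0.0797, 0.094]
tcp_rot: [179.9, 0.1, -45.5]
wrist_force: [-7.9, 1.5, -9.6]
finger_gap: 0.123
```

Call:
play_rows(plan=[[0,0,0.01,0,0,0,5],[0,0,0,0,0,0,5]])

```text
time: 12.65
tcp_pos: [0.4941, 0.0797, 0.0938]
tcp_rot: [179.9, 0.1, -45.5]
wrist_force: [-8.7, 0.6, -7.2]
finger_gap: 0.128
```

Call:
play_rows(plan=[[0,0,0,0,0,0.5,5],[0,0,0,0,0,0.5,5],[0,0,0,0,0,0.5,5],[0,0,0,0,0,0,5]])

```text
time: 13.15
tcp_pos: [0.4941, 0.0799, 0.0944]
tcp_rot: [179.9, 0.1, -57.5]
wrist_force: [-10.2, 1.6, -4.5]
finger_gap: 0.122
```

Call:
play_rows(plan=[[-0.006,0.01,0,0,0,0.25,5],[0,0,0,0,0,0.25,5],[0,0,0,0,0,0,5]])

```text
time: 13.52
tcp_pos: [0.4939, 0.0799, 0.0944]
tcp_rot: [180.0, 0.1, -61.5]
wrist_force: [-8.7, 1.7, -5.6]
finger_gap: 0.124
```

Call:
play_rows(plan=[[0,0,0,0,0,0.25,5],[0,0,0,0,0,0,5]])

```text
time: 13.78
tcp_pos: [0.4939, 0.08, 0.0943]
tcp_rot: [180.0, 0.1, -63.5]
wrist_force: [-9.3, 1.6, -6.3]
finger_gap: 0.126
```

Call:
play_rows(plan=[[0,0,0,0,0,0.25,5],[0,0,0,0,0,0,5]])

```text
time: 14.02
tcp_pos: [0.4939, 0.08, 0.0943]
tcp_rot: [180.0, 0.1, -65.5]
wrist_force: [-8.3, 2.2, -6.0]
finger_gap: 0.124
```

Call:
play_rows(plan=[[0,0,0,0,0,0.25,5],[0,0,0,0,0,0,5]])

```text
time: 14.28
tcp_pos: [0.4939, 0.0801, 0.0942]
tcp_rot: [180.0, 0.1, -67.5]
wrist_force: [-8.1, 1.9, -6.9]
finger_gap: 0.128
```

Call:
play_rows(plan=[[0,0,0,0,0,0.2,5],[0,0,0,0,0,0,5]])

```text
time: 14.52
tcp_pos: [0.4939, 0.0801, 0.0938]
tcp_rot: [180.0, 0.1, -69.1]
wrist_force: [-7.0, 2.5, -9.0]
finger_gap: 0.125
```

Call:
play_rows(plan=[[0,0,0,0,0,0.2,5],[0,0,0,0,0,0,5]])

```text
time: 14.78
tcp_pos: [0.4936, 0.0802, 0.0931]
tcp_rot: [179.9, 0.1, -70.7]
wrist_force: [-6.3, 2.8, -13.0]
finger_gap: 0.125
```

Call:
play_rows(plan=[[0,0,0.015,0,0,0,5],[0,0,0,0,0,0,5]])

```text
time: 15.02
tcp_pos: [0.4936, 0.0802, 0.0921]
tcp_rot: [179.9, 0.1, -70.7]
wrist_force: [-5.6, 3.0, -13.9]
finger_gap: 0.124
```

Call:
play_rows(plan=[[0,0,0.01,0,0,0,5],[0,0,0,0,0,0,5]])

```text
time: 15.28
tcp_pos: [0.4936, 0.0802, 0.0917]
tcp_rot: [179.9, 0.1, -70.7]
wrist_force: [-6.8, 2.7, -12.4]
finger_gap: 0.128
```

Call:
play_rows(plan=[[0,0,0.01,0,0,0,5],[0,0,0,0,0,0,5]])

```text
time: 15.52
tcp_pos: [0.4937, 0.0802, 0.0916]
tcp_rot: [179.9, 0.1, -70.7]
wrist_force: [-7.5, 2.5, -9.4]
finger_gap: 0.127
```

Call:
play_rows(plan=[[0,0,0.01,0,0,0,5],[0,0,0,0,0,0,5]])

```text
time: 15.78
tcp_pos: [0.4937, 0.0802, 0.0915]
tcp_rot: [179.9, 0.1, -70.7]
wrist_force: [-9.0, 2.8, -6.2]
finger_gap: 0.123
```

Call:
play_rows(plan=[[0,0,0.01,0,0,0,5],[0,0,0,0,0,0,5]])

```text
time: 16.02
tcp_pos: [0.4938, 0.0802, 0.0914]
tcp_rot: [179.9, 0.1, -70.7]
wrist_force: [-9.4, 3.7, -3.0]
finger_gap: 0.124
```

```bash
python3 - <<'E'
from h import *
rel(.4955,.0795,.077,6.4)
s=viewer.snapshot("side"); crop(s,220,160,310,230,8,"pics/s7.png")
E
```

```text
units tx 0.021 ty -0.023 tz 0.241 rz -9.638 t 16.025 pos [0.4938 0.0802 0.0914] rot [ 1.7994e+02  1.1000e-01 -7.0710e+01] F [-9.4  3.7 -3. ] M [ 0.44  2.04 -0.06] gap 11.630522197051366
```

View pics/s7.png

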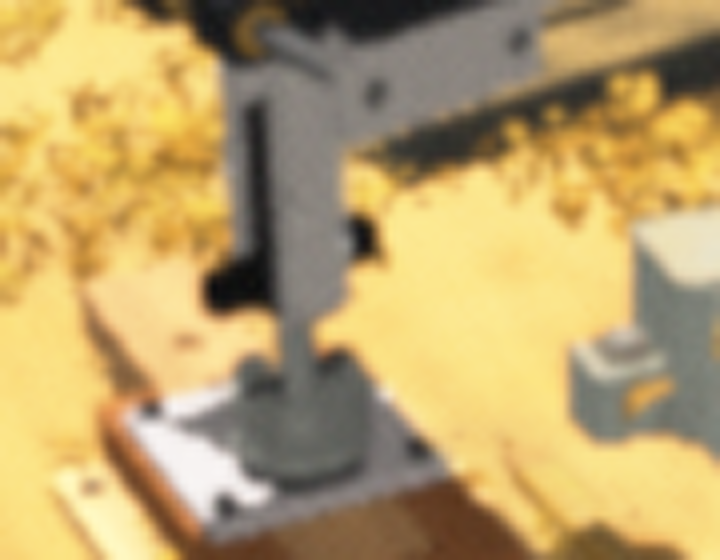

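Call:
play_rows(plan=[[0,0,0,0,0,0,16],[0,0,0,0,0,0,24],[0,0,0,0,0,0,36],[0,0,0,0,0,0,36],[0,0,0,0,0,0,36]])

```text
time: 16.7
tcp_pos: [0.4952, 0.0791, 0.0901]
tcp_rot: [-179.9, -0.0, -70.7]
wrist_force: [-0.2, 0.1, -0.4]
finger_gap: 0.38
```

Call:
play_rows(plan=[[0,0,-0.3,0,0,0,40],[0,0,-0.6,0,0,0,50],[0,0,-0.6,0,0,0,60],[0,0,0,0,0,0,60]])

```text
time: 17.2
tcp_pos: [0.4972, 0.0792, 0.1829]
tcp_rot: [-179.6, -0.2, -70.7]
wrist_force: [-0.3, -0.3, -0.3]
finger_gap: 0.639
```

```bash
python3 - <<'E'
from h import *
rel(.4955,.0795,.077,6.4)
s=viewer.snapshot("side"); crop(s,220,160,310,230,8,"pics/s8.png")
s=viewer.snapshot("wrist"); cv2.imwrite("pics/w8.png",s["pixels"][:,:,::-1])
E
```

```text
units tx -0.014 ty 0.026 tz 1.765 rz -9.638 t 17.2 pos [0.4972 0.0792 0.1829] rot [-1.7958e+02 -1.6000e-01 -7.0710e+01] F [-0.3 -0.3 -0.3] M [-0.02  0.03 -0.02] gap 60.09180144680491
```

View pics/s8.png

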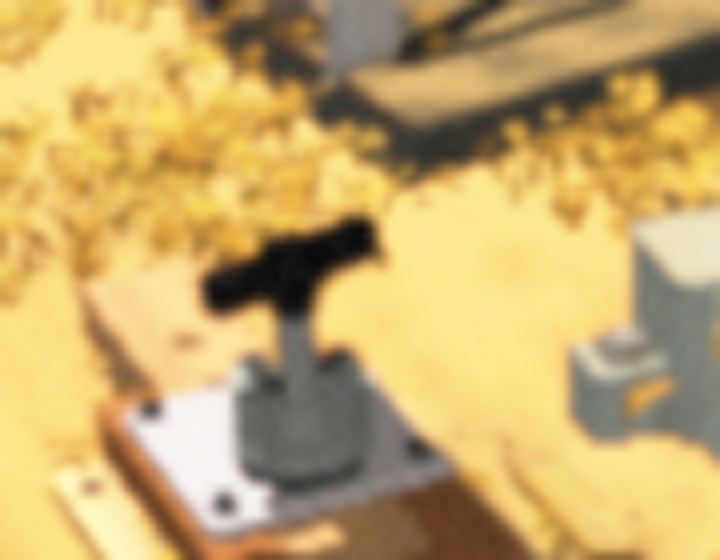

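View pics/w8.png

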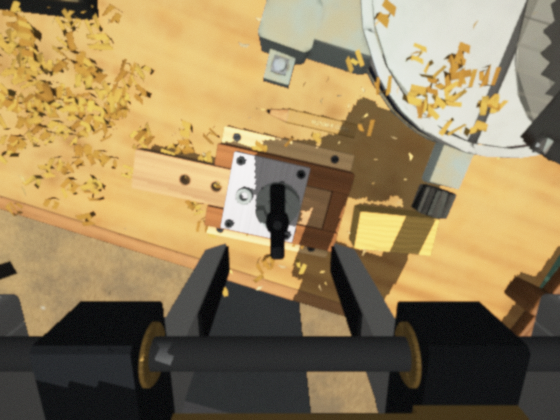

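```bash
python3 - <<'E'
from h import *
rel(.486,.165,.17,6.4)
D=np.load("pics/topd.npy"); s=viewer.snapshot("top"); s["range_z"]=D
# height grid
G={}
for u in range(20,200,1):
  for v in range(200,310,1):
    p=pt(s,u,v); k=(round(p[0]/.03),round(p[1]/.03)); G.setdefault(k,[]).append(p[2])
ys=range(4,15)
print("x\\y",[round(.03*j,2) for j in ys])
for i in range(19,12,-1): print(round(.03*i,2),[int(1000*np.percentile(G[(i,j)],95)) if (i,j) in G else None for j in ys])
E
```

```text
units tx -1.394 ty -0.343 tz 0.152 rz -9.638 t 17.3 pos [0.4942 0.0793 0.1791] rot [ 1.800e+02 -1.000e-02 -7.071e+01] F [ 0.3  0.3 -0.8] M [ 0.04 -0.   -0.06] gap 59.92671553984156
x\y [0.12, 0.15, 0.18, 0.21, 0.24, 0.27, 0.3, 0.33, 0.36, 0.39, 0.42]
0.57 [2, 3, 3, 2, 15, 20, 22, 18, 61, 59, 44]
0.54 [40, 34, 13, 4, 15, 24, 27, 24, 23, 20, 14]
0.51 [44, 36, 34, 33, 17, 24, 25, 29, 23, 21, 14]
0.48 [100, 34, 34, 34, 31, 21, 22, 24, 21, 17, 3]
0.45 [44, 35, 32, 33, 3, 17, 21, 20, 21, 16, 3]
0.42 [14, 15, 3, 3, 3, 15, 14, 19, 3, 11, 2]
0.39 [3, 2, 3, 3, 2, 14, 14, 12, None, None, None]
```

```bash
python3 - <<'E'
from h import *
s=viewer.snapshot("top"); s["range_z"]=np.load("pics/topd.npy")
crop(s,0,180,260,330,3,"pics/heap.png")
G={}
for u in range(20,430,1):
  for v in range(200,315,1):
    p=pt(s,u,v); k=(round(p[0]/.03),round(p[1]/.03)); G.setdefault(k,[]).append(p[2])
for q in (50,90):
  for ys in (range(4,15),range(-10,1)):
    print(q,"x\\y",[round(.03*j,2) for j in ys])
    for i in range(20,11,-1): print(round(.03*i,2),[int(1000*np.percentile(G[(i,j)],q)) if (i,j) in G else None for j in ys])
E
```

```text
50 x\y [0.12, 0.15, 0.18, 0.21, 0.24, 0.27, 0.3, 0.33, 0.36, 0.39, 0.42]
0.6 [0, 0, 0, 0, 0, 0, 4, 20, 28, 65, 41]
0.57 [0, 0, 0, 0, 0, 0, 9, 1, 17, 4, 16]
0.54 [13, 7, 0, 0, 1, 15, 15, 9, 18, 0, 1]
0.51 [40, 33, 11, 1, 1, 12, 15, 18, 13, 1, 0]
0.48 [40, 32, 32, 32, 0, 1, 2, 9, 2, 2, 0]
0.45 [34, 12, 1, 1, 0, 1, 1, 1, 2, 1, 0]
0.42 [1, 0, 0, 0, 0, 0, 1, 0, 0, 0, 0]
0.39 [0, 0, 0, 0, 0, 1, 0, 0, 0, 0, 0]
0.36 [None, None, None, None, None, None, None, None, None, None, None]
50 x\y [-0.3, -0.27, -0.24, -0.21, -0.18, -0.15, -0.12, -0.09, -0.06, -0.03, 0.0]
0.6 [None, None, None, None, None, None, 0, -1, 0, 0, 0]
0.57 [1, 2, 0, 0, 0, 0, 0, 1, 42, 0, 0]
0.54 [1, 32, 1, 0, 0, 0, 0, 2, 42, 0, 0]
0.51 [1, 2, 1, 0, 0, 0, 0, 29, 30, 29, 0]
0.48 [1, 51, 50, 1, 0, 0, 0, 1, 19, 29, 1]
0.45 [1, 1, 24, 0, 0, 0, 0, 0, 0, 0, 1]
0.42 [2, 2, 32, 0, 0, 0, 0, 0, 0, 0, 0]
0.39 [1, 0, 3, 0, 0, 0, 0, 0, 0, 0, 0]
0.36 [0, 0, -4, -3, -2, -1, -1, -1, -1, 0, -1]
90 x\y [0.12, 0.15, 0.18, 0.21, 0.24, 0.27, 0.3, 0.33, 0.36, 0.39, 0.42]
0.6 [5, 2, 2, 2, 1, 3, 20, 28, 59, 71, 49]
0.57 [4, 2, 2, 2, 14, 16, 21, 17, 59, 57, 42]
0.54 [40, 32, 9, 3, 14, 23, 26, 21, 22, 16, 13]
0.51 [43, 35, 33, 31, 16, 22, 23, 27, 22, 19, 10]
0.48 [51, 34, 34, 34, 30, 19, 21, 21, 18, 16, 2]
0.45 [42, 34, 27, 32, 2, 15, 19, 15, 19, 15, 2]
0.42 [12, 11, 2, 2, 2, 12, 13, 14, 2, 3, 2]
0.39 [2, 2, 2, 2, 2, 13, 9, 2, 2, 2, 2]
0.36 [None, None, None, None, None, None, None, None, None, None, None]
90 x\y [-0.3, -0.27, -0.24, -0.21, -0.18, -0.15, -0.12, -0.09, -0.06, -0.03, 0.0]
0.6 [None, None, None, None, None, None, 1, 3, 1, 2, 2]
0.57 [3, 36, 4, 2, 2, 2, 2, 45, 47, 2, 2]
0.54 [3, 36, 35, 2, 2, 2, 2, 49, 51, 2, 3]
0.51 [3, 35, 36, 2, 2, 2, 2, 31, 32, 31, 32]
0.48 [3, 53, 57, 48, 2, 2, 2, 30, 31, 32, 34]
0.45 [3, 46, 36, 2, 2, 2, 2, 2, 2, 2, 17]
0.42 [13, 13, 36, 2, 2, 2, 2, 2, 2, 2, 2]
0.39 [11, 3, 36, 2, 2, 2, 2, 2, 1, 2, 2]
0.36 [11, 11, 1, 1, 0, 1, 1, 1, 1, 1, 1]
```

View pics/heap.png

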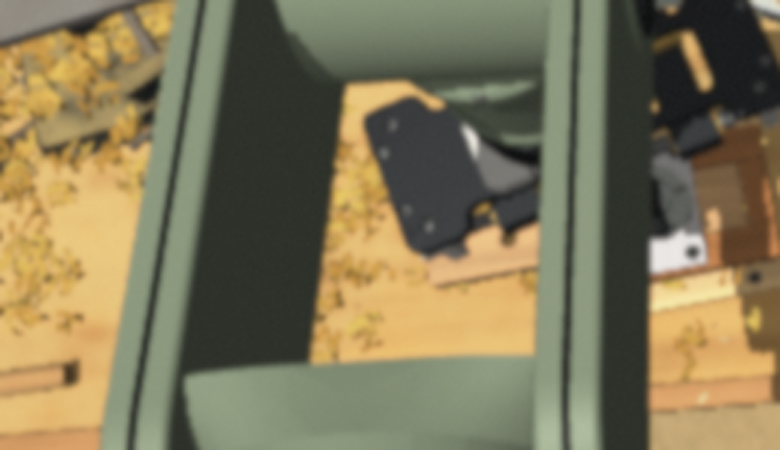

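Call:
play_rows(plan=[[-0.4,-0.1,0,0,0,-0.2,70],[-0.7,-0.17,0,0,0,-0.44,70],[-0.25,-0.16,0,0,0,-1,70],[0,0,0,0,0,-1,70],[0,0,0,0,0,-1,70],[0,0,0,0,0,-1,70],[0,0,0,0,0,-1,70],[0,0,0,0,0,-1,70]])

```text
time: 18.4
tcp_pos: [0.4879, 0.1643, 0.1774]
tcp_rot: [179.9, 0.2, -17.3]
wrist_force: [0.4, -0.3, -0.0]
finger_gap: 0.748
```

Call:
play_rows(plan=[[0,0,0,0,0,-1,70],[0,0,0,0,0,-1,70],[0,0,0,0,0,-1,70],[0,0,0,0,0,0,70]])

```text
time: 18.9
tcp_pos: [0.4881, 0.1642, 0.1778]
tcp_rot: [180.0, 0.2, 6.3]
wrist_force: [-0.2, 0.5, -0.3]
finger_gap: 0.746
```

```bash
python3 - <<'E'
from h import *
rel(.486,.165,.17,6.4)
s=viewer.snapshot("wrist"); crop(s,180,20,380,320,2,"pics/w9.png")
E
```

```text
units tx -0.033 ty -0.016 tz 0.130 rz -0.010 t 18.9 pos [0.4881 0.1642 0.1778] rot [179.99   0.19   6.32] F [-0.2  0.5 -0.3] M [-0.09 -0.12 -0.05] gap 70.12584964709814
```

View pics/w9.png

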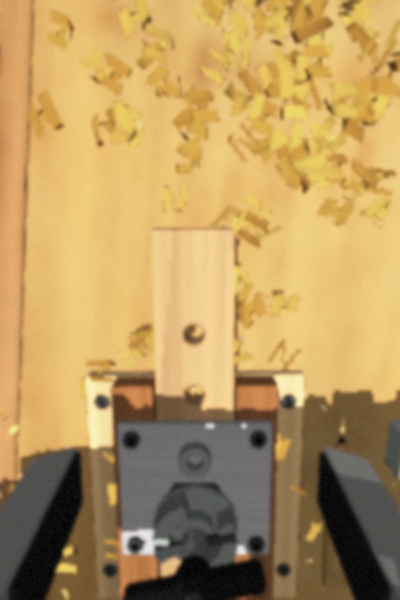

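```bash
python3 - <<'E'
from h import *
s=viewer.snapshot("wrist")
W=lambda x,y:(180+x/2,20+y/2)
a=[atz(s,*W(*p),.032) for p in[(153,232),(156,415),(235.5,232),(235.5,415)]]
print(a); e=(a[0]+a[2])/2; m=(a[1]+a[3])/2; d=e-m; print(e,m,np.degrees(np.arctan2(d[1],d[0])), np.linalg.norm(a[0]-a[2]),np.linalg.norm(a[1]-a[3]))
print("base edge",atz(s,*W(100,376),.012),atz(s,*W(290,376),.012), "bridge",[atz(s,*W(*p),.04) for p in[(118,422),(272,421)]])
print("hole",atz(s,*W(194.5,333),.032))
u=d/np.linalg.norm(d); g=e-u*.060; print("grasp",g); rel(g[0],g[1],.006,6.4)
E
```

```text
[array([0.45973063, 0.22382671, 0.032     ]), array([0.46981381, 0.13067831, 0.032     ]), array([0.49952192, 0.22824147, 0.032     ]), array([0.5112565 , 0.13531773, 0.032     ])]
[0.47962627 0.22603409 0.032     ] [0.49053515 0.13299802 0.032     ] 96.68764092137414 0.04003544883652075 0.04170156305179874
base edge [0.43656046 0.14278764 0.012     ] [0.53990445 0.15433338 0.012     ] bridge [array([0.45104626, 0.12749616, 0.04      ]), array([0.52952199, 0.1368306 , 0.04      ])]
hole [0.48515001 0.17645126 0.032     ]
grasp [0.48661366 0.16644234 0.032     ]
units tx -0.027 ty -0.038 tz 2.873 rz -0.014 t 19.0 pos [0.4885 0.1643 0.1784] rot [1.7999e+02 1.2000e-01 6.2900e+00] F [0.5 0.6 0.6] M [-0.06 -0.12  0.  ] gap 70.23284629334098
```

Call:
play_rows(newtons=20, plan=[[-0.025,-0.065,0.3,0,0,-0.03,62],[0,0,0.6,0,0,0,62],[0,0,0.6,0,0,0,62],[0,0,0.6,0,0,0,62],[0,0,0.45,0,0,0,62],[0,0,0.22,0,0,0,62],[0,0,0.1,0,0,0,62],[0,0,0,0,0,0,62]])

```text
time: 20.0
tcp_pos: [0.4875, 0.1683, 0.0075]
tcp_rot: [-180.0, -0.0, 6.7]
wrist_force: [0.5, -0.3, 0.2]
finger_gap: 0.663
```

```bash
python3 - <<'E'
from h import *
rel(.486,.1685,.006,6.5)
s=viewer.snapshot("wrist"); crop(s,160,60,400,320,2.2,"pics/w10.png")
E
```

```text
units tx -0.025 ty -0.006 tz 0.025 rz 0.019 t 20.0 pos [0.4875 0.1683 0.0075] rot [-1.80e+02 -2.00e-02  6.65e+00] F [ 0.5 -0.3  0.2] M [-0.07 -0.07 -0.04] gap 62.326783699698396
```

View pics/w10.png

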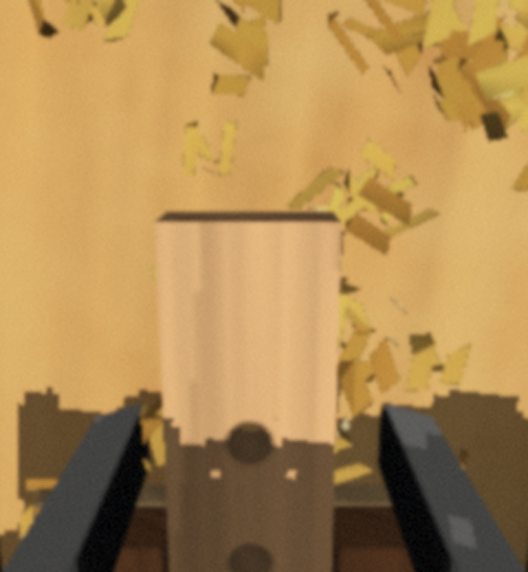

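Call:
play_rows(plan=[[-0.04,0,0.02,0,0,0,56],[0,0,0,0,0,0,48],[0,0,0,0,0,0,44],[0,0,0,0,0,0,44]])

```text
time: 20.55
tcp_pos: [0.485, 0.1679, 0.0064]
tcp_rot: [-180.0, -0.0, 6.7]
wrist_force: [-0.6, -0.2, 0.1]
finger_gap: 0.47
```

```bash
python3 - <<'E'
from h import *
rel(.486,.1685,.006,6.5)
s=viewer.snapshot("wrist"); crop(s,160,60,400,320,2.2,"pics/w11.png")
E
```

```text
units tx 0.017 ty -0.008 tz 0.006 rz 0.019 t 20.55 pos [0.485  0.1679 0.0064] rot [-1.80e+02 -3.00e-02  6.65e+00] F [-0.6 -0.2  0.1] M [-0.02 -0.09 -0.02] gap 44.13998770556558
```

View pics/w11.png

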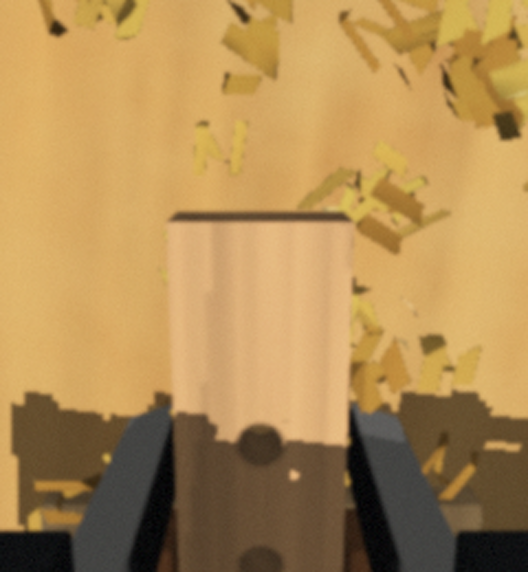

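Centred now. Close.

Call:
play_rows(newtons=30, plan=[[0,0,0,0,0,0,40],[0,0,0,0,0,0,36],[0,0,0,0,0,0,34],[0,0,0,0,0,0,34]])

```text
time: 21.1
tcp_pos: [0.4847, 0.1679, 0.0061]
tcp_rot: [-180.0, 0.0, 6.7]
wrist_force: [-1.1, 0.5, 1.2]
finger_gap: 0.421
```

Call:
play_rows(newtons=40, plan=[[0,-0.05,0,0,0,0,34],[0,-0.1,0,0,0,0,34],[0,0,0,0,0,0,34]])

```text
time: 21.48
tcp_pos: [0.4837, 0.1775, 0.0061]
tcp_rot: [-180.0, -0.0, 6.7]
wrist_force: [0.0, 0.3, -0.1]
finger_gap: 0.42
```

```bash
python3 - <<'E'
from h import *
rel(.486,.1685,.006,6.5)
s=viewer.snapshot("side"); crop(s,210,150,330,250,6,"pics/s11.png")
E
```

```text
units tx 0.020 ty 0.154 tz 0.002 rz 0.024 t 21.475 pos [0.4837 0.1775 0.0061] rot [-1.7997e+02 -1.0000e-02  6.6900e+00] F [ 0.   0.3 -0.1] M [ 0.   -0.12  0.  ] gap 39.43796905131761
```

View pics/s11.png

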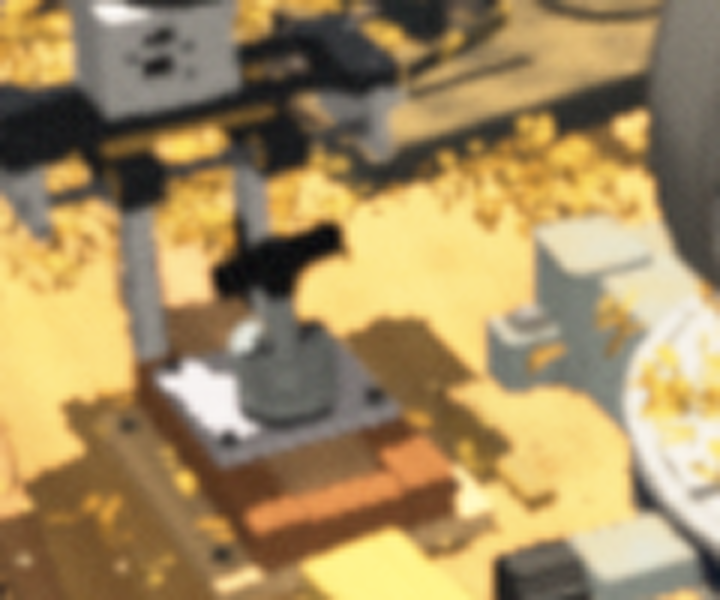

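Call:
play_rows(plan=[[0,-0.1,0,0,0,0,34],[0,-0.2,0,0,0,0,34],[0,-0.3,0,0,0,0,34],[0,-0.3,0,0,0,0,34],[0,-0.2,0,0,0,0,34],[0,0,0,0,0,0,34]])

```text
time: 22.28
tcp_pos: [0.4759, 0.2437, 0.0061]
tcp_rot: [-180.0, -0.0, 6.8]
wrist_force: [0.1, 0.5, -0.2]
finger_gap: 0.423
```

Call:
play_rows(plan=[[0,-0.2,0,0,0,0,34],[0,-0.3,0,0,0,0,34],[0,-0.3,0,0,0,0,34],[0,-0.3,0,0,0,0,34],[0,-0.25,0,0,0,0,34],[0,-0.1,0,0,0,0,34],[0,0,0,0,0,0,34]])

```text
time: 23.15
tcp_pos: [0.4659, 0.3291, 0.006]
tcp_rot: [180.0, 0.0, 6.7]
wrist_force: [0.2, 0.1, -1.1]
finger_gap: 0.423
```

```bash
python3 - <<'E'
from h import *
rel(.486,.1685,.006,6.5)
s=viewer.snapshot("side"); crop(s,180,120,320,240,5,"pics/s12.png")
s=viewer.snapshot("top"); crop(s,60,170,270,320,3.5,"pics/t12.png")
E
```

```text
units tx 0.020 ty 2.698 tz -0.000 rz 0.026 t 23.15 pos [0.4659 0.3291 0.006 ] rot [1.7998e+02 1.0000e-02 6.7000e+00] F [ 0.2  0.1 -1.1] M [ 0.05 -0.11 -0.01] gap 39.75494656797823
```

View pics/s12.png

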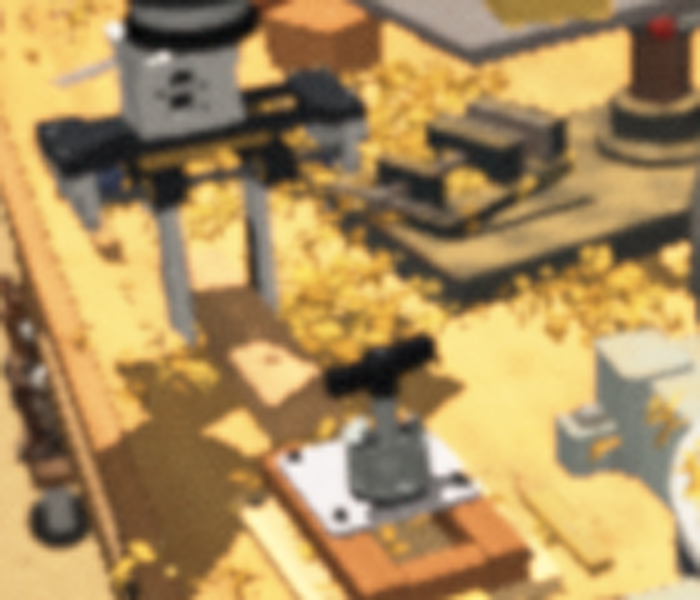

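View pics/t12.png

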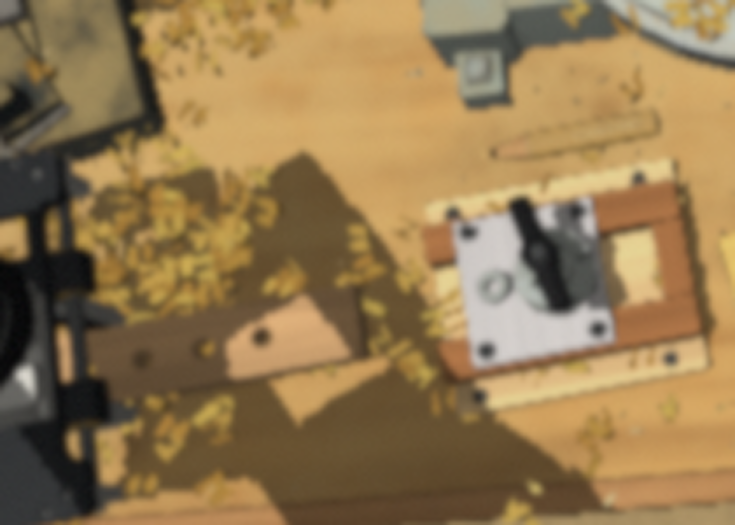

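Call:
play_rows(plan=[[0,0,0.03,0,0,0,34],[0,0,0.035,0,0,0,34],[0,0,0,0.15,0,0,34],[0,0,0,0.1,0,0,34],[0,0,0,0,0,0,34]])

```text
time: 23.88
tcp_pos: [0.4662, 0.3284, 0.0023]
tcp_rot: [-178.0, 0.0, 6.6]
wrist_force: [0.0, 0.4, -1.7]
finger_gap: 0.419
```

Call:
play_rows(plan=[[0,0,0,0.05,0,0,34],[0,0,0,0.05,0,0,34],[0,0,0,0,0,0,34]])

```text
time: 24.25
tcp_pos: [0.4661, 0.3288, 0.0023]
tcp_rot: [-177.2, -0.0, 6.6]
wrist_force: [-0.3, 1.2, -0.6]
finger_gap: 0.42
```

```bash
python3 - <<'E'
from h import *
rel(.486,.1685,.006,6.5)
s=viewer.snapshot("side"); crop(s,180,120,320,240,5,"pics/s13.png")
E
```

```text
units tx 0.020 ty 2.691 tz -0.062 rz 0.018 t 24.25 pos [0.4661 0.3288 0.0023] rot [-177.19   -0.      6.65] F [-0.3  1.2 -0.6] M [-0.09 -0.11  0.03] gap 39.51601391198578
```

View pics/s13.png

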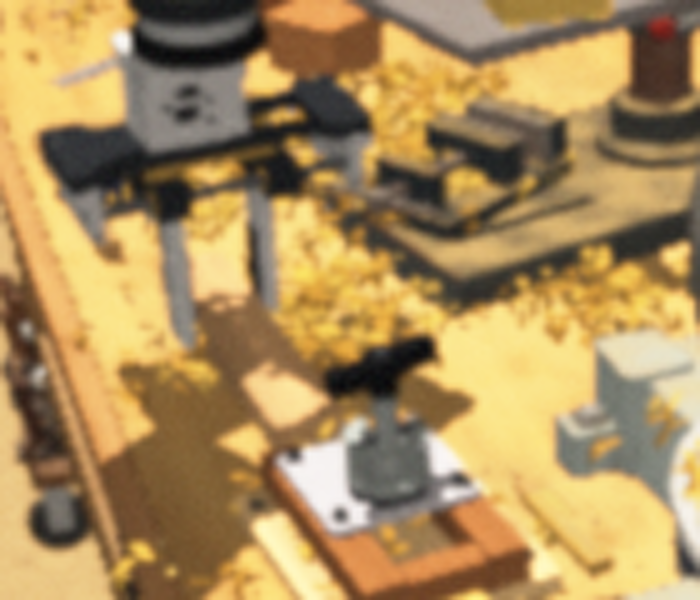

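Call:
play_rows(plan=[[0,0,0,0.06,0,0,34],[0,0,0,0,0,0,34]])

```text
time: 24.55
tcp_pos: [0.4661, 0.3287, 0.0022]
tcp_rot: [-176.7, -0.0, 6.6]
wrist_force: [-0.4, -0.9, -0.8]
finger_gap: 0.423
```

Call:
play_rows(newtons=3, plan=[[0,0,0,0,0,0,34],[0,0,0,0,0,0,34]])

```text
time: 24.8
tcp_pos: [0.4661, 0.3288, 0.0023]
tcp_rot: [-176.7, -0.0, 6.7]
wrist_force: [0.6, -0.2, -1.3]
finger_gap: 0.427
```

Call:
play_rows(plan=[[0,0,0,0,0,0,41],[0,0,0,0,0,0,43],[0,0,0,0,0,0,48],[0,0,0,0,0,0,60],[0,0,0,0,0,0,60]])

```text
time: 25.42
tcp_pos: [0.4661, 0.3288, 0.0022]
tcp_rot: [-176.7, 0.0, 6.7]
wrist_force: [-0.8, 0.5, 0.5]
finger_gap: 0.635
```

Call:
play_rows(plan=[[0,0,-0.2,0,0,0,60],[0,0,-0.6,-0.3,0,0,60],[0,0,-0.8,0,0,0,60],[0,0,-0.8,0,0,0,60],[0,-0.2,-0.6,0,0,0,60],[0,0,0,0,0,0,60]])

```text
time: 26.18
tcp_pos: [0.4679, 0.3378, 0.1874]
tcp_rot: [-178.9, -0.5, 6.7]
wrist_force: [0.7, -0.9, 0.1]
finger_gap: 0.635
```

```bash
python3 - <<'E'
from h import *
rel(.486,.1685,.006,6.5)
s=viewer.snapshot("side"); crop(s,180,120,320,240,5,"pics/s14.png")
s=viewer.snapshot("top"); crop(s,60,170,270,320,3.5,"pics/t14.png")
s=viewer.snapshot("wrist"); cv2.imwrite("pics/w14.png",s["pixels"][:,:,::-1]); np.save("pics/wd.npy",s["range_z"])
E
```

```text
units tx -0.029 ty 2.838 tz 3.024 rz 0.025 t 26.175 pos [0.4679 0.3378 0.1874] rot [-178.92   -0.53    6.7 ] F [ 0.7 -0.9  0.1] M [-0.07 -0.11 -0.04] gap 59.705279948700095
```

View pics/s14.png

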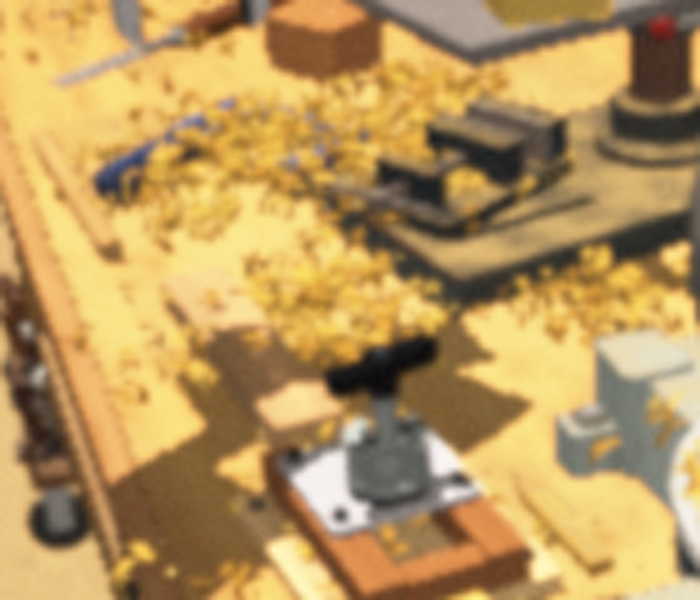

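View pics/t14.png

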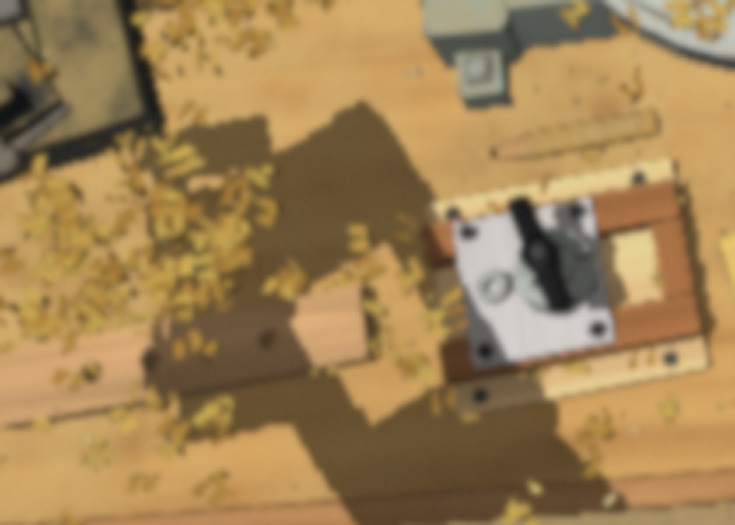

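View pics/w14.png

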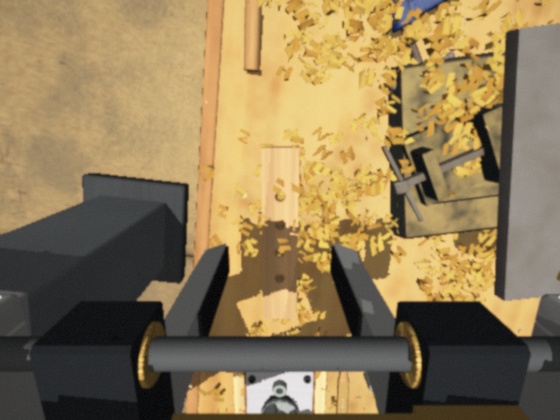

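```bash
python3 - <<'E'
from h import *
s=viewer.snapshot("wrist")
P=np.array([pt(s,u,v) for u in range(266,295) for v in range(152,312)])
for a in np.arange(.19,.40,.02):
    q=P[(P[:,1]>a)&(P[:,1]<a+.02)]
    if len(q): print(round(a,2),len(q),np.percentile(q[:,2],[10,25,50,75]).round(4))
x,y=P[:,0],P[:,1]; m=(P[:,2]>.01)&(P[:,2]<.024)
A=np.c_[x[m],y[m],np.ones(m.sum())]
for _ in range(5):
    c=np.linalg.lstsq(A,P[m][:,2],rcond=None)[0]; r=P[:,2]-(np.c_[x,y,np.ones(len(x))]@c); m=(abs(r)<.003); A=np.c_[x[m],y[m],np.ones(m.sum())]
print(c[:2],m.sum(), "bench",[pt(s,u,v).round(4) for u,v in[(235,100),(240,150),(320,120)]])
T=viewer.snapshot("top")
C=lambda x,y:(60+x/3.5,170+y/3.5)
print("tail",atz(T,*C(367,292),.02),atz(T,*C(370,358),.02),"far?")
b=[pt(T,*C(xx,yy)).round(3) for xx,yy in[(541,252),(525,210),(560,300)]];print("bar",b)
E
```

```text
0.19 245 [0.0198 0.0203 0.0208 0.0212]
0.21 450 [0.0199 0.0203 0.0208 0.0213]
0.23 471 [0.0167 0.02   0.0206 0.0211]
0.25 503 [0.0194 0.0202 0.0207 0.0212]
0.27 455 [0.0197 0.0203 0.0209 0.0215]
0.29 511 [0.0141 0.0199 0.0206 0.0212]
0.31 525 [0.0199 0.0203 0.0208 0.0212]
0.33 534 [0.0189 0.02   0.0206 0.0212]
0.35 555 [0.0199 0.0203 0.0208 0.0213]
0.37 382 [0.0197 0.0202 0.0207 0.0212]
[-0.00017313 -0.00011531] 4393 bench [array([4.068e-01, 4.291e-01, 3.000e-04]), array([0.4165, 0.3783, 0.001 ]), array([4.982e-01, 4.195e-01, 2.000e-04])]
tail [0.49673561 0.18637071 0.02      ] [0.46051492 0.18542945 0.02      ] far?
bar [array([0.493, 0.077, 0.117]), array([0.515, 0.085, 0.116]), array([0.469, 0.069, 0.116])]
```

```bash
python3 -c "
from rig import close_job
print(close_job())"
```

```text
the job is handed in; nothing more can be done
None
```

The job is handed in: the plunger is parked in its rest notch and let go of, and the rail lies flat on the bench clear of the jig. `close_job()` reported no verdict.

**What I did**
- **Plunger:** I gripped the T-bar, lifted it 18 mm and turned it clockwise while feeling for the crown. The wide slots reached past 40° of turn. The crown began to carry the key at about 52°, and the key dropped 3 mm into the rest notch at about 77°. I set it down there and let go.
- **Rail:** I drew it out of the open end with almost no force on the wrist. I set its inner end on the bench first and then opened the jaws. The other end came down the last few millimetres on its own, a drop of 10 mm at most, because the fingertips were already at bench height.

**Last checks**
- **Rail:** Its top is level at 20.6–20.9 mm above the bench along its whole length, with a fitted tilt under 0.001 rad. The gap to the jig is about 35 mm, and its centre is about 0.2 m from the jig's.
- **Plunger:** The T-bar's top measures 116–117 mm against 115 mm expected when parked. The handle stayed put after release and through the pull.
- **Time and bystanders:** The robot clock read about 26 s. The pencil had not moved in the last pictures. I did not re-measure the marking gauge or the offcut, but the arm did not go near them.

**What disagreed**
- The top and wrist cameras differed by about 2 mm, so I centred each grasp by eye in the wrist view.
- Sideways force on the plunger reached about 10 N while I was turning it.
- Early on I took a dark strip at about 57° for the notch; feeling for it showed that was wrong.
- Sawdust chips overlap the rail in the pictures, but nothing was felt there and the rail lies level.

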